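# Bleed the air manifold and snap its dust cap home

### The job

Make the air manifold on the bench ready for storage: press its bleed button fully down and let it come back up, then take the narrower of the two metal dust caps and push it straight down onto the ball-lock stud until it clicks, and keep pressing past the click so that the sprung rubber sealing ring under it is squeezed well down. Finish like that, with the gripper still pressing the cap down on the squeezed seal; do not let go. Leave the wide cap and the other things on the bench where they are.

Things in the scene. Friction and masses are not known exactly. Their poses are not given: they have to be found in the camera images.
- manifold: Fixed air manifold: a bare metal block 54 x 168 mm, top 40 mm above the bench, on a dark steel foot plate 70 x 200 x 6 mm. Origin: centre of its underside on the bench; z up, y along its length, x across. On top, the bleed button stands at y = +55 mm and the stud at y = -55 mm. A brass hose fitting sticks out of the +y end to y = 116 mm at 24 mm height; plugged ports are on the -x side.
- bleed_top (a point): Centre of the top face of the bleed button when not pressed: a black round button 26 mm across, standing 10 mm proud of its steel-dark housing (42 mm across, 12 mm high), top 62 mm above the bench.
- bleed (a joint): Travel of the bleed button: 0 up, 0.006 m fully down. A spring returns it; it takes 1.5 N to start and 5 N fully down.
- stud_tip (a point): Top centre of the stud (67 mm above the bench). The stud is an upright steel post 18 mm across, 27 mm tall above the block's top, the top 5 mm tapering to 10 mm across. Four sprung steel balls 11 mm below its tip stand out to 24 mm across.
- stud_seat (a point): Point on the stud's axis, 19 mm below its tip, 48 mm above the bench, level with the top of the free rubber sealing ring (37 mm across) at the stud's foot; z up. Cap underside on its way down: meets the balls 11 mm above here, peak push 9 N at 9 mm, then the force drops; from 4 mm the balls snap out over its lip (click) and pull it down with up to 9 N; at 0 it meets the ring.
- seal (a joint): How far the sprung sealing ring is squeezed down: 0 free, 0.004 m the stop. It takes 2 N to start and a further 4.5 N per mm (11 N at 2 mm, 20 N at the stop). It pushes the cap back up to 0 when the cap is let go.
- cap: The narrow dust cap (loose, about 70 g, steel-coloured), standing mouth down on the bench. Origin: centre of its open underside; z up along its axis. Skirt 36 mm across from 0 to 31 mm height, then a shoulder, then a knurled grip barrel 28 mm across from 31 to 57 mm height, flat top. Mouth 21 mm across with an inner lip 4 mm high, bore 26 mm across and 28 mm deep.
- wide_cap: A dust cap of the same shape and height that is too wide for this stud (120 g): skirt 56 mm across, grip barrel 44 mm. Origin: centre of its underside. Stays where it is. The two caps may have swapped places.
- coupler: Bystander: steel and brass air coupler 26 x 88 x 26 mm, lying at the right. Origin: centre of its underside.
- punch: Bystander: chasing punch, a steel bar 9 x 120 x 9 mm, lying near the bench's front edge. Origin: centre of its underside.
- spanner: Bystander: flat spanner 18 x 112 x 4 mm, lying near the bench's front edge. Origin: centre of its underside.
- rubbing_block: Bystander: rubbing block 36 x 90 x 27 mm, lying behind the manifold. Origin: centre of its underside.
- disc: Bystander: sanding disc 75 mm across, 9 mm high at its hub, lying behind the manifold. Origin: centre of its underside.
There are look-alikes about, which are no part of the job. Leave any purple look-alike of the cap alone.

How it is judged:
On the way, in this order (a step that is already met when the one before it is completed fails the run):
1. the bleed button is pressed fully down (5.2 mm or more) (value of joint bleed above 0.0052 m), for 0.05 s.
2. the bleed button is back up (within 1 mm) (value of joint bleed below 0.001 m), for 0.1 s.
3. the narrow cap has clicked onto the stud (z of cap in the frame of stud_seat below 0.0015 m and horizontal distance between cap and stud_seat below 0.004 m and angle between the z axis of cap and the z axis of manifold, either way round below 0.12 rad), for 0.2 s.
At the end, for the whole second after the job is handed in: The narrow cap is on the stud the right way up, past the click, within 4 mm of the axis and 0.12 rad of upright, at rest; the fingers still bear on it (over 3 N) and keep the sealing ring squeezed by more than 1.2 mm (about 7.5 N); the bleed button is up (value of joint seal above 0.0012 m and contact force between the fingers and cap above 3 N and z of cap in the frame of stud_seat below -0.0005 m and horizontal distance between cap and stud_seat below 0.004 m and angle between the z axis of cap and the z axis of manifold, either way round below 0.12 rad and angle between cap's own z axis and vertical below 0.12 rad and linear speed of cap below 0.02 m/s and value of joint bleed below 0.001 m); the arm keeps its last pose, push and grip.
It fails at once if the wide cap is moved by more than 3 cm (distance of wide_cap from where it was at the start of the episode above 0.03 m).
It fails at once if another thing on the bench is moved by more than 4 cm (distance of any of coupler, punch, spanner, rubbing_block, disc from where it was at the start of the episode above 0.04 m).
It also fails if it takes over 53 s, if anything falls off the work surface, if the arm or the gripper's body presses on something with over 40 N, if the wrist force passes 120 N, or if a joint passes its speed limit or range.

### The arm

A 6-joint arm with a two-finger parallel gripper is mounted at the origin on a cart in front of the work surface, level with it; the furniture and walls round the work are solid. World frame = base frame: x ahead of the robot, y to its left, z up, the work surface at z = 0. Lengths are in m, angles in rad, forces in N, time in s.
With the tool pointing down it reaches from about 0.35 to 0.975 m from the base axis. Payload 4.9 kg.
Tool frame: the origin (TCP) lies at the very end of the fingers, on their centre line; the grasp point (between the pads) lies 19 mm behind it; z points along the fingers, y is the direction in which the jaws open and shut (so a half turn about z gives the same grasp; the last joint's range is limited). The gripper opens to 85 mm and grips with 20 to 120 N. Pads are 22 mm wide; open, the fingers measure 114 mm over their backs; the gripper's body (76 mm by 85 mm) begins 54 mm behind the grasp point. The pads swing forward as they close: fully open they stand 13 mm farther back than shut.
Start: joints at [-1.381, 0.053, 1.613, -0, 1.476, -0.119], TCP at [0.19, -0.595, 0.231] pointing down, gripper open.
Joint ranges: [-3.01, 3.01], [-1.01, 2.22], [0.06, 2.58], [-1.02, 4.17], [0.09, 2.62], [-3.14, 3.14]. Speed limits (rad/s): [2.57, 2.57, 3.14, 3.14, 3.14, 3.14].

### API

Orientations are given as a rotation vector (axis times angle).
In Python, from station import ctrl gives the robot as it stands.
- The arm moves only by the tool step_arm, never from a script. Its argument "moves" is a list of rows, each a list of 5 numbers: the opening, from 0 (shut) to 1 (fully open), then the shift along the world's x, y, z in m, then the turn about the world's z in degrees. A call has 1 to 20 rows; each row shifts and turns the pose as measured when the row begins; what a row does not reach is not made up. A row lasts 1/8 s, in which the tool goes at most 62.5 mm and 10.7 degrees, less where a joint would pass 70% of its speed; a pose out of reach is approached as far as the arm can. A call is refused whole if a number of a shift passes 0.0625 or a number of a turn 10.7, either way. A call with a gripper value outside its range is refused whole. The fingers move at their own pace and stop on an object; "newtons" is the grip in N (left out, the last holds). Time passes only in rows, so rows that do not move let the fingers close. It gives the time, the measured TCP pose, the force and the opening at its end, in the units of the state.
- ctrl.get_obs(): the state, without advancing time (a new reading comes with each control period).
- ctrl.get_image(name): name is "scene" or "top" or "wrist"; returns a dict with "color" (420x560x3 uint8, red, green, blue), "camera_matrix" (3x3 intrinsics, pixels), "k1" (the pictures are not rectified: a ray, as slopes to the right and down, at radius r is drawn at 1 + k1 r^2 times it, then the intrinsics apply), "R" (3x3) and "t" (3): a world point X has camera coordinates R X + t; the wrist camera has in their place "T_tool_cam" (4x4, takes a point from camera to tool coordinates, whose origin is the TCP and whose axes are the flange's). Camera axes: x right, y down, z forward; pixel columns grow to the right and rows downward; lengths in m; the calibration is good to about 2 mm. A picture is of the moment at which its call begins: read the wrist's pose just before it. There is no depth.
- ctrl.finish_job(): hands the job in, once; it reports no verdict.
Trained networks look in a picture, given as the dict that the camera call returned (one of the last four; its "shot" number tells which), for a name from the list of things; names that differ only in an ending like _2 or _b are one class to them, and where a whole thing is asked for, a point or a joint stands for the part that bears it (a point fixed in the world has none). Each returns a list of dicts, best first, with "p" (0 to 1); they miss things now and then, are a little off and sometimes report something else, mostly with a low value. They report only what shows in the picture. A call takes as long as a camera call. They do not tell look-alikes from the thing itself.
- ctrl.spot_in(picture, query): "bbox" ([left, top, right, bottom] in pixels, round what is visible of it).
The state is a dict: "t": time; "q": joint angles; "dq": joint speeds; "effort": joint torques, N m; "tool_pos": TCP position; "tool_rot": TCP orientation; "contact_force": force on the tool from outside, world axes, zero at the start; "wrist_torque": the same for the moment, N m; "opening": finger opening in m.
Only numpy, scipy, OpenCV 4.12 (cv2) and the standard library are available. Lean on these libraries where they do the work, as an engineer would, in place of code of your own. Each camera call takes 0.05 s, during which the arm holds its last target.

## Working session

There is one attempt and no reset: what is moved stays moved. The work goes in short steps, Python scripts to look and compute and a tool call to move; the robot and the scene stay as the last step left them, time stands still between calls to the robot, and variables do not carry over. Pictures are saved under pics/ and viewed, and the job is handed in when it is done.

Besides the shell and the picture viewer there is one more tool, called as name(argument=value, ...), one argument or row to a line, values as JSON. step_arm: Moves the arm, as the interface text tells. Its arguments: {"type":"object","properties":{"moves":{"type":"array","items":{"type":"array","items":{"type":"number"}}},"newtons":{"type":"number"}},"required":["moves"]}

```bash
mkdir -p pics; ls; cat > h.py <<'E'
import numpy as np,cv2
from station import ctrl
def save(im,n): cv2.imwrite('pics/'+n+'.png',im['color'][:,:,::-1])
E
python3 - <<'E'
from h import *
o=ctrl.get_obs();print({k:np.round(v,3) for k,v in o.items()})
for n in ['scene','top']:
    im=ctrl.get_image(n);save(im,n+'1');print(n,im['camera_matrix'],im['k1'],im['R'],im['t'])
    for q in ['manifold','bleed_top','cap','wide_cap','coupler','punch','spanner','rubbing_block','disc','stud_tip','seal']:
        try: print(q,[(np.round(d['bbox']).tolist(),round(d['p'],2)) for d in ctrl.spot_in(im,q)])
        except Exception as e: print(q,e)
E
```

```text
pics
{'t': np.float64(0.0), 'q': array([-1.381,  0.053,  1.614,  0.   ,  1.476, -0.119]), 'dq': array([ 0.   , -0.   , -0.   ,  0.003, -0.003,  0.001]), 'effort': array([-0.0000e+00, -3.9368e+01, -3.7018e+01, -0.0000e+00,  7.0000e-03,
        0.0000e+00]), 'tool_pos': array([ 0.19 , -0.595,  0.23 ]), 'tool_rot': array([-3.102, -0.483,  0.   ]), 'contact_force': array([-0.064, -0.808, -0.938]), 'wrist_torque': array([ 0.003,  0.041, -0.005]), 'opening': np.float64(0.085)}
scene [[493.27428009   0.         271.21806997]
 [  0.         493.27428009 203.81568402]
 [  0.           0.           1.        ]] 0.03530041160372614 [[ 0.58380867 -0.81187616 -0.00495315]
 [-0.36454279 -0.2566766  -0.8951121 ]
 [ 0.72544882  0.52437984 -0.44581363]] [-0.36275008  0.24560154  1.08426735]
manifold [([216.0, 194.0, 265.0, 232.0], 0.69)]
bleed_top [([245.0, 213.0, 246.0, 213.0], 0.61), ([212.0, 196.0, 268.0, 233.0], 0.53), ([222.0, 195.0, 233.0, 196.0], 0.37)]
cap [([317.0, 236.0, 333.0, 262.0], 0.6), ([300.0, 225.0, 313.0, 248.0], 0.5)]
wide_cap [([181.0, 178.0, 198.0, 197.0], 0.77)]
coupler [([336.
[... 704 characters left out ...]
2390948  0.02038669 -0.99208408]] [-0.03379626  0.54620084  1.45933243]
manifold [([224.0, 205.0, 296.0, 238.0], 0.71)]
bleed_top [([274.0, 223.0, 285.0, 226.0], 0.64), ([239.0, 209.0, 247.0, 215.0], 0.37)]
cap [([362.0, 224.0, 376.0, 237.0], 0.63), ([338.0, 222.0, 348.0, 231.0], 0.46)]
wide_cap [([175.0, 194.0, 192.0, 214.0], 0.81)]
coupler [([390.0, 247.0, 418.0, 253.0], 0.54)]
punch [([248.0, 255.0, 283.0, 264.0], 0.44)]
spanner [([307.0, 250.0, 323.0, 264.0], 0.52)]
rubbing_block [([216.0, 147.0, 234.0, 172.0], 0.88)]
disc [([290.0, 150.0, 313.0, 174.0], 0.81)]
stud_tip [([226.0, 199.0, 294.0, 238.0], 0.75)]
seal [([226.0, 200.0, 295.0, 237.0], 0.6), ([272.0, 219.0, 286.0, 225.0], 0.48)]
```

```bash
python3 - <<'E'
import cv2
a=cv2.imread('pics/scene1.png');b=cv2.imread('pics/top1.png')
cv2.imwrite('pics/sc.png',cv2.resize(a[160:300,165:385],None,fx=3.6,fy=3.6,interpolation=cv2.INTER_CUBIC))
cv2.imwrite('pics/tc.png',cv2.resize(b[135:285,165:425],None,fx=3,fy=3,interpolation=cv2.INTER_CUBIC))
E
```

```text
(no output)
```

View pics/sc.png

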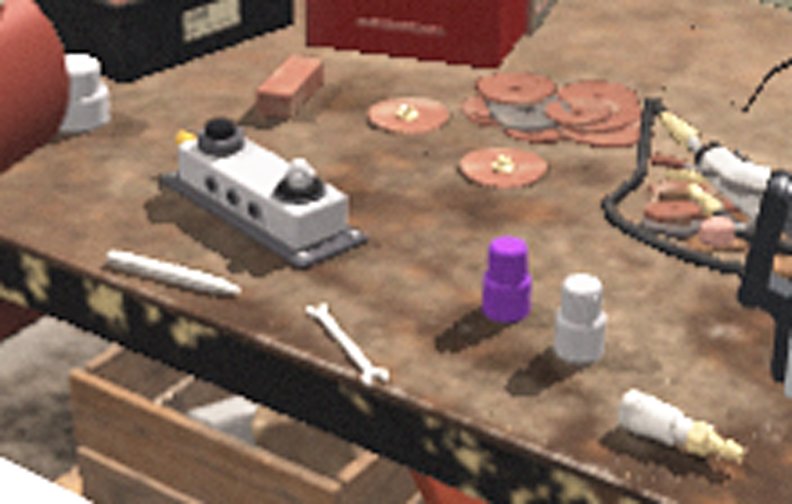

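View pics/tc.png

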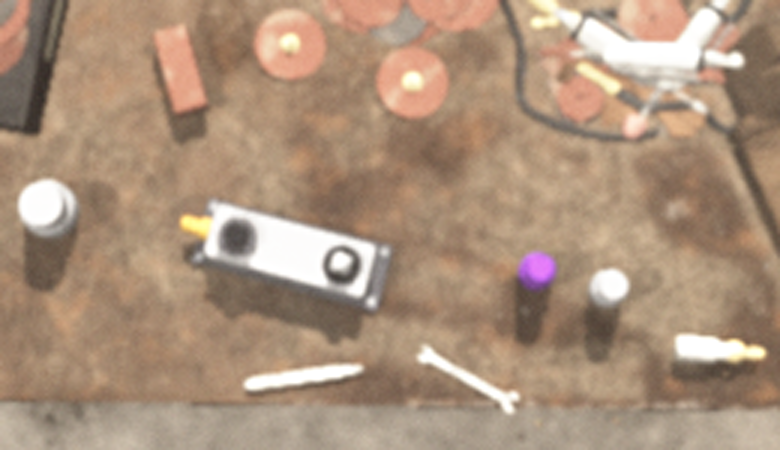

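View pics/scene1.png

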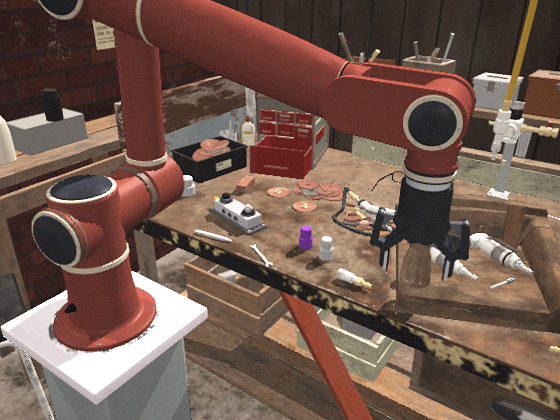

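The steel narrow cap is at scene (325,249) and top (368,230). The purple look-alike is beside it at top (344,225). The wide cap is far left at top (182,205), the bleed button at top (244,214) and the stud at (280,222).

```bash
cat >> h.py <<'E'
from scipy.spatial.transform import Rotation as Ro
def ray(im,u,v,obs=None):
    K=im['camera_matrix'];p=np.array([(u-K[0,2])/K[0,0],(v-K[1,2])/K[1,1]]);s=p.copy()
    for _ in range(20): s=p/(1+im['k1']*(s@s))
    d=np.array([s[0],s[1],1.])
    if 'R' in im: return -im['R'].T@im['t'], im['R'].T@d
    T=np.eye(4);T[:3,:3]=Ro.from_rotvec(obs['tool_rot']).as_matrix();T[:3,3]=obs['tool_pos'];T=T@im['T_tool_cam']
    return T[:3,3],T[:3,:3]@d
def atz(im,u,v,z,obs=None):
    c,d=ray(im,u,v,obs);return c+d*(z-c[2])/d[2]
def proj(im,X,obs=None):
    K=im['camera_matrix']
    if 'R' in im: c=im['R']@X+im['t']
    else:
        T=np.eye(4);T[:3,:3]=Ro.from_rotvec(obs['tool_rot']).as_matrix();T[:3,3]=obs['tool_pos'];T=np.linalg.inv(T@im['T_tool_cam']);c=T[:3,:3]@X+T[:3,3]
    s=c[:2]/c[2];s=s*(1+im['k1']*(s@s));return K[:2,:2]@s+K[:2,2]
E
python3 - <<'E'
from h import *
im=ctrl.get_image('top')
P=dict(cap=(368,230.3,.057),purple=(344,225,.057),bleed=(243.7,213.7,.062),stud=(279.7,222.3,.067),wide=(181.3,204,.057))
for k,(u,v,z) in P.items(): print(k,np.round(atz(im,u,v,z),4))
o=ctrl.get_obs();w=ctrl.get_image('wrist');save(w,'w1');print(w['T_tool_cam'],o['tool_pos'],Ro.from_rotvec(o['tool_rot']).as_matrix())
E
```

```text
cap [ 0.4813 -0.2706  0.057 ]
purple [ 0.4965 -0.1988  0.057 ]
bleed [0.5269 0.1028 0.062 ]
stud [ 0.5016 -0.0061  0.067 ]
wide [0.5551 0.2943 0.057 ]
[[ 1.28758675e-03 -9.60937684e-01 -2.76761828e-01  7.02731289e-02]
 [ 9.99998965e-01  1.05948708e-03  9.73704939e-04 -1.20185231e-03]
 [-6.42444187e-04 -2.76762796e-01  9.60938053e-01 -1.42639882e-01]
 [ 0.00000000e+00  0.00000000e+00  0.00000000e+00  1.00000000e+00]] [ 0.18993379 -0.59541527  0.23129566] [[ 9.52703952e-01  3.03899951e-01 -1.49005789e-05]
 [ 3.03899951e-01 -9.52703952e-01  1.86795828e-05]
 [-8.51911605e-06 -2.23243976e-05 -1.00000000e+00]]
```

View pics/w1.png

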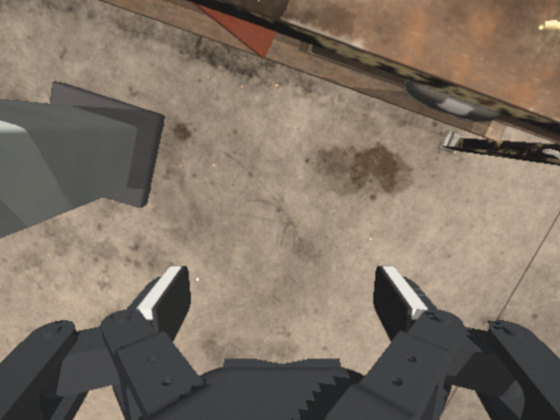

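step_arm(
  moves=[
    [1, 0.04, 0.03, 0, 0],
    [1, 0.04, 0.04, 0, 0],
    [1, 0.04, 0.045, 0, 0],
    [1, 0.04, 0.045, 0, 0],
    [1, 0.04, 0.045, 0, 0],
    [1, 0.04, 0.045, 0, 0],
    [1, 0.04, 0.045, 0, 0],
    [1, 0.015, 0.03, 0, 0],
    [1, 0, 0, 0, 0],
  ],
)

```text
t: 2.42
tool_pos: [0.4918, -0.26, 0.2325]
tool_rot: [3.101, 0.478, 0.005]
contact_force: [0.7, 0.5, -0.1]
opening: 0.0855
```

```bash
python3 - <<'E'
from h import *
o=ctrl.get_obs();w=ctrl.get_image('wrist');save(w,'w2');print(o['t'],o['tool_pos'],o['contact_force'])
for q in ['cap']:
  for d in ctrl.spot_in(w,q): print(q,d)
print(proj(w,np.array([.4813,-.2706,.057]),o),proj(w,np.array([.4813,-.2706,.0]),o))
E
```

```text
2.425 [ 0.49181726 -0.25996473  0.23250879] [ 0.66317675  0.54966916 -0.07874059]
cap {'bbox': [275.8, 180.7, 304.8, 221.2], 'p': 0.86}
cap {'bbox': [211.5, 146.7, 247.8, 185.5], 'p': 0.74}
[288.31025834 208.27052884] [287.13304521 196.60787444]
```

View pics/w2.png

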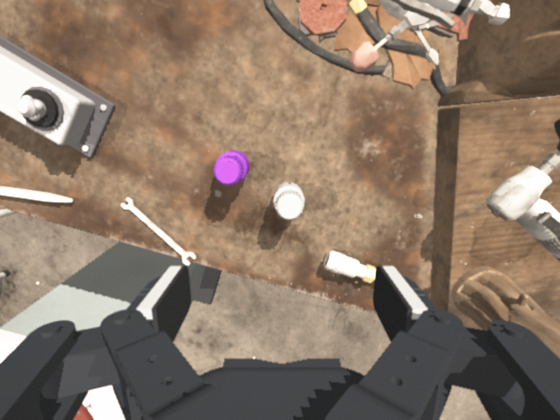

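The cap's barrel top is at (289,206), against a predicted (288,208), so the top-camera estimate holds. Next is the manifold.

step_arm(
  moves=[
    [0, 0.005, 0.05, 0, 0],
    [0, 0.005, 0.05, 0, 0],
    [0, 0.005, 0.05, 0, 0],
    [0, 0.005, 0.05, 0, 0],
    [0, 0, 0.05, 0, 0],
    [0, 0, 0.035, 0, 0],
    [0, 0, 0.01, 0, 0],
    [0, 0, 0, 0, 0],
  ],
)

```text
t: 3.52
tool_pos: [0.5094, 0.0288, 0.2332]
tool_rot: [3.102, 0.442, 0.006]
contact_force: [0.7, 0.2, -0.0]
opening: 0.0
```

```bash
python3 - <<'E'
from h import *
o=ctrl.get_obs();w=ctrl.get_image('wrist');save(w,'w3');print(o['t'],o['tool_pos'],o['tool_rot'],o['opening'])
for q in ['bleed_top','stud_tip','seal']:
  for d in ctrl.spot_in(w,q): print(q,d)
print(proj(w,np.array([.5269,.1028,.062]),o),proj(w,np.array([.5016,-.0061,.067]),o))
cv2.imwrite('pics/w3c.png',cv2.resize(w['color'][60:260,130:400,::-1],None,fx=2.9,fy=2.9,interpolation=cv2.INTER_CUBIC))
E
```

```text
3.525 [0.50937598 0.02877033 0.23317438] [3.10179622 0.44175579 0.00597455] 4.149204502596676e-05
bleed_top {'bbox': [199.7, 142.7, 226.7, 168.4], 'p': 0.81}
bleed_top {'bbox': [0.0, 41.4, 80.5, 104.4], 'p': 0.61}
stud_tip {'bbox': [165.8, 104.8, 347.7, 240.5], 'p': 0.95}
seal {'bbox': [286.3, 192.2, 317.4, 224.7], 'p': 0.59}
[214.76066481 160.36986701] [311.21648633 214.24748624]
```

View pics/w3c.png

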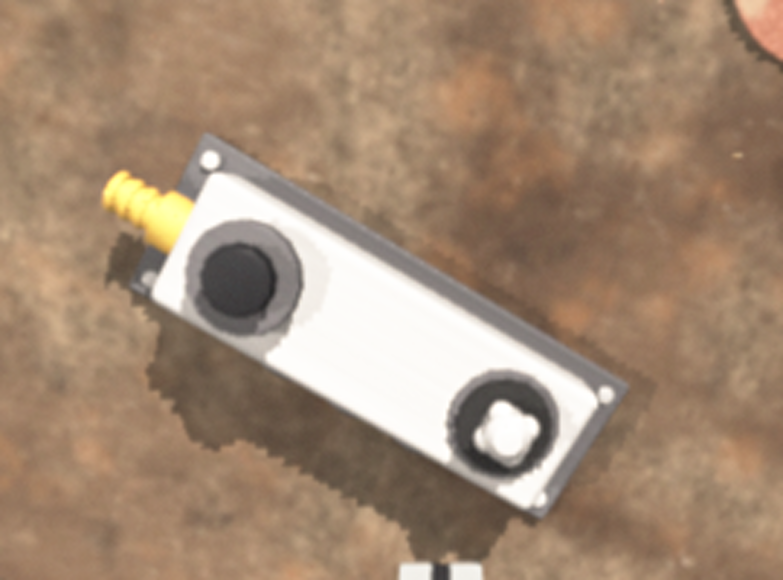

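```bash
cat >> h.py <<'E'
E
python3 - <<'E'
from h import *
o=ctrl.get_obs();w=ctrl.get_image('wrist');t=ctrl.get_image('top');print(w['camera_matrix'],w['k1'])
b=atz(w,211.7,156.9,.062,o);s=atz(w,305.2,207.2,.067,o);
print(b,s,np.linalg.norm((b-s)[:2]))
# seal ring centre z .048: crop (502,424)
print('ring',atz(w,130+502/2.9,60+424/2.9,.048,o), 'housing',atz(w,130+244/2.9,60+278/2.9,.052,o))
# block outline top corners
for c in [(208,172),(600,380),(530,512),(152,297)]: print(atz(w,130+c[0]/2.9,60+c[1]/2.9,.04,o))
# bg top check
for X in [b,s,np.array([.4813,-.2706,.057])]: print(proj(t,X))
E
```

```text
[[310.53400704   0.         281.53455523]
 [  0.         310.53400704 215.26437698]
 [  0.           0.           1.        ]] -0.011588703313674144
[0.52949725 0.10615445 0.062     ] [0.50702567 0.00183759 0.067     ] 0.10670979771564366
ring [0.50322695 0.00140017 0.048     ] housing [0.52974515 0.10576677 0.052     ]
[0.56089092 0.12846867 0.04      ]
[ 0.52827016 -0.03050014  0.04      ]
[ 0.47019828 -0.02115147  0.04      ]
[0.51185523 0.13892091 0.04      ]
[242.61194485 212.83670766]
[277.07002386 220.4747601 ]
[368.0101797  230.31616491]
```

step_arm(
  moves=[
    [0, 0.01, 0.04, -0.04, 0],
    [0, 0.009, 0.036, -0.05, 0],
    [0, 0, 0, -0.05, 0],
    [0, 0, 0, -0.015, 0],
    [0, 0, 0, 0, 0],
  ],
)

```text
t: 4.45
tool_pos: [0.5314, 0.1039, 0.0779]
tool_rot: [3.102, 0.432, 0.018]
contact_force: [-0.2, 0.4, -0.0]
opening: 0.0001
```

```bash
python3 - <<'E'
from h import *
o=ctrl.get_obs();w=ctrl.get_image('wrist');save(w,'w4');print(o['t'],o['tool_pos'],o['tool_rot'],o['contact_force'])
E
```

```text
4.45 [0.53138501 0.1038563  0.07790342] [3.10180019 0.4318571  0.01784035] [-0.19319233  0.44819731 -0.01455736]
```

View pics/w4.png

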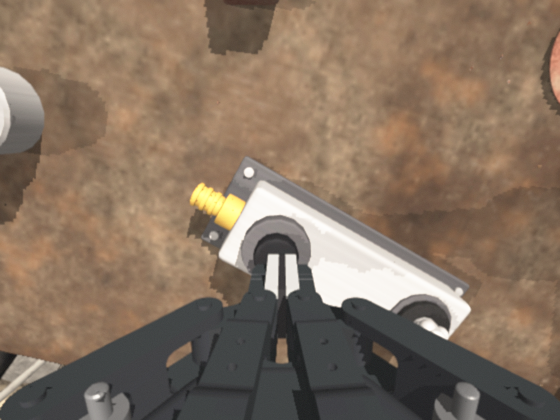

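The closed fingertips are over the black button, at pixel (280,255) against a button centre of about (277,250). Pressing now.

step_arm(
  moves=[
    [0, 0, 0.002, -0.012, 0],
    [0, 0, 0, -0.006, 0],
    [0, 0, 0, -0.003, 0],
    [0, 0, 0, 0, 0],
  ],
)

```text
t: 5.0
tool_pos: [0.5358, 0.1054, 0.0622]
tool_rot: [3.101, 0.429, 0.034]
contact_force: [-0.4, 0.9, 0.7]
opening: 0.0003
```

step_arm(
  moves=[
    [0, -0.004, 0, -0.003, 0],
    [0, -0.002, 0, -0.003, 0],
    [0, 0, 0, 0, 0],
  ],
)

```text
t: 5.38
tool_pos: [0.5325, 0.1054, 0.0588]
tool_rot: [3.1, 0.429, 0.046]
contact_force: [-0.7, -0.4, 3.6]
opening: 0.0001
```

step_arm(
  moves=[
    [0, -0.001, 0, -0.003, 0],
    [0, -0.001, 0, -0.003, 0],
  ],
)

```text
t: 5.62
tool_pos: [0.5325, 0.1055, 0.0558]
tool_rot: [3.099, 0.429, 0.052]
contact_force: [-5.7, -1.8, 21.3]
opening: 0.0002
```

```bash
python3 - <<'E'
from h import *
o=ctrl.get_obs();print(o['t'],o['tool_pos'],Ro.from_rotvec(o['tool_rot']).as_matrix()[:,2],o['contact_force'],o['q'],o['effort'])
E
```

```text
5.625 [0.53250525 0.10548262 0.05578497] [ 0.0345736  -0.00747835 -0.99937417] [-5.69148394 -1.78923083 21.26369154] [ 0.06345811  0.01493971  1.96271717 -0.01067693  1.12991985  1.36335072] [-3.80032731e-02 -2.26277554e+01 -2.43718386e+01  1.76552469e-01
 -1.55572873e+00 -1.07261665e-03]
```

Force reads 21 N, so the button is on its stop. I'll hold briefly, then release.

step_arm(
  moves=[
    [0, 0, 0, 0, 0],
    [0, 0, 0, 0.015, 0],
    [0, 0, 0, 0.03, 0],
    [0, 0, 0, 0.05, 0],
    [0, 0, 0, 0.05, 0],
    [0, 0, 0, 0, 0],
  ],
)

```text
t: 6.38
tool_pos: [0.5266, 0.1055, 0.2028]
tool_rot: [3.101, 0.43, 0.032]
contact_force: [1.4, 0.4, -0.2]
opening: -0.0001
```

```bash
python3 - <<'E'
from h import *
o=ctrl.get_obs();print(o['t'],o['tool_pos'],Ro.from_rotvec(o['tool_rot']).as_matrix()[:,2],o['contact_force'])
E
```

```text
6.375 [0.52659347 0.10546698 0.20279345] [ 0.02151242 -0.007727   -0.99973872] [ 1.42448208  0.42468991 -0.23793549]
```

step_arm(
  moves=[
    [0.5, -0.025, -0.04, 0, 0],
    [0.5, -0.025, -0.04, 0, 0],
    [0.5, -0.025, -0.03, 0, 0],
    [0.5, -0.015, -0.015, 0, 0],
    [0.5, 0, 0, 0, 0],
    [0.5, 0, 0, 0, 0],
  ],
)

```text
t: 7.12
tool_pos: [0.4285, -0.0208, 0.1953]
tool_rot: [3.106, 0.433, 0.009]
contact_force: [0.1, 0.3, 0.1]
opening: 0.0425
```

```bash
python3 - <<'E'
from h import *
o=ctrl.get_obs();w=ctrl.get_image('wrist');save(w,'w5');print(o['t'],o['tool_pos'],Ro.from_rotvec(o['tool_rot']).as_matrix(),o['opening'])
cp=atz(w,281,215,0,o)
for q in ['bleed_top','stud_tip','seal']:
  for d in ctrl.spot_in(w,q): print(q,d)
for X in [(.507,.0018,.067),(.507,.0018,.048)]: print(proj(w,np.array(X),o))
u,v=proj(w,np.array((.507,.0018,.067)),o).astype(int);print(u,v)
a,b=max(v-80,0),max(u-105,0)
print(a,b);cv2.imwrite('pics/w5c.png',cv2.resize(w['color'][a:a+150,b:b+200,::-1],None,fx=4,fy=4,interpolation=cv2.INTER_CUBIC))
E
```

```text
7.125 [ 0.42848928 -0.02081021  0.19525716] [[ 0.96182089  0.27360829  0.00625091]
 [ 0.27363827 -0.9618218  -0.0045737 ]
 [ 0.00476086  0.00610957 -0.99997   ]] 0.04249420120813374
bleed_top {'bbox': [146.5, 28.6, 181.1, 64.4], 'p': 0.58}
stud_tip {'bbox': [111.4, 0.0, 335.6, 171.0], 'p': 0.66}
seal {'bbox': [262.1, 100.9, 299.3, 142.1], 'p': 0.75}
[281.52728199 112.35591376]
[281.38379152 113.35956346]
281 112
32 176
```

View pics/w5c.png

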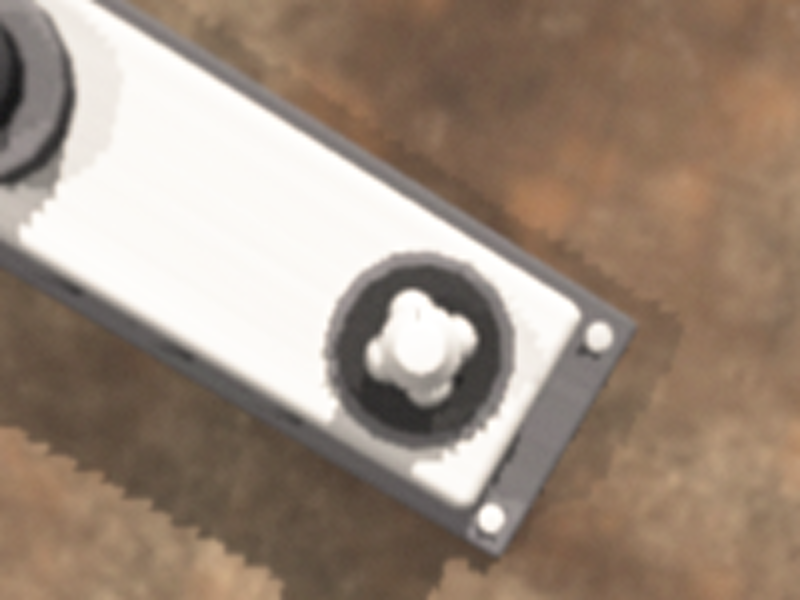

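Seen from almost straight above, the stud and ring are concentric at crop (420,347), which is pixel (281,118.8).

```bash
python3 - <<'E'
from h import *
o=ctrl.get_obs();w=ctrl.get_image('wrist')
s=atz(w,281,118.8,.06,o);print('stud',s)
b=atz(w,163.8,46.5,.062,o);print('bleed',b,np.linalg.norm((s-b)[:2]))
t=ctrl.get_image('top');print(proj(t,np.array([*s[:2],.067])),proj(t,np.array([*s[:2],.048])))
E
```

```text
stud [0.50283561 0.00097131 0.06      ]
bleed [0.53046862 0.10705499 0.062     ] 0.10962358506758522
[277.33854364 221.87381395] [277.58477287 222.48654115]
```

step_arm(
  moves=[
    [0.5, -0.002, -0.05, 0, 0],
    [0.5, -0.003, -0.055, 0, 0],
    [0.5, -0.003, -0.055, 0, 0],
    [0.5, -0.002, -0.055, 0, 0],
    [0.5, 0, -0.04, 0, 0],
    [0.5, 0, -0.015, 0, 0],
    [0.5, 0, 0, 0, 0],
  ],
)

```text
t: 8.3
tool_pos: [0.4203, -0.2968, 0.1971]
tool_rot: [3.104, 0.446, 0.016]
contact_force: [0.1, 0.6, -0.0]
opening: 0.0427
```

```bash
python3 - <<'E'
from h import *
o=ctrl.get_obs();w=ctrl.get_image('wrist');save(w,'w6');print(o['t'],o['tool_pos'],Ro.from_rotvec(o['tool_rot']).as_matrix()[:,2],o['opening'])
for d in ctrl.spot_in(w,'cap'): print(d)
for z in (.057,0): print(proj(w,np.array((.4813,-.2706,z)),o))
u,v=proj(w,np.array((.4813,-.2706,.05)),o).astype(int)
a,b=max(v-75,0),max(u-100,0)
print(a,b);cv2.imwrite('pics/w6c.png',cv2.resize(w['color'][a:a+150,b:b+200,::-1],None,fx=4,fy=4,interpolation=cv2.INTER_CUBIC))
E
```

```text
8.3 [ 0.42030854 -0.2968368   0.1971244 ] [ 0.01064411 -0.00443694 -0.99993351] 0.04265655625161484
{'bbox': [178.2, 68.2, 227.9, 116.0], 'p': 0.81}
{'bbox': [257.2, 109.6, 290.7, 149.2], 'p': 0.63}
[272.4723391  132.49217737]
[273.56178139 131.8945929 ]
57 172
```

View pics/w6c.png

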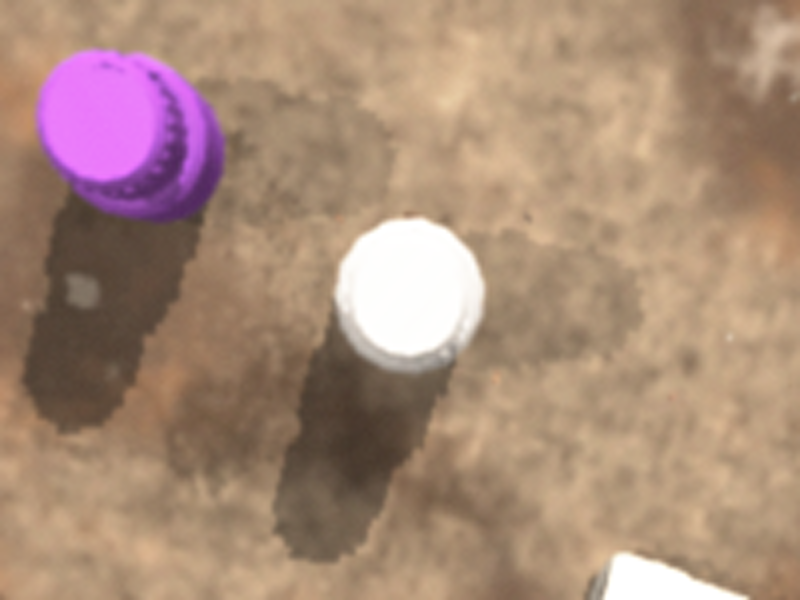

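From above, the narrow cap's barrel top is at crop (406,294), which is pixel (273.5,130.5). The purple cap is well to the upper left.

```bash
python3 - <<'E'
from h import *
o=ctrl.get_obs();w=ctrl.get_image('wrist')
print(o['tool_pos'],'cap',atz(w,273.5,130.5,.057,o),atz(w,172+410/4,57+295/4,.031,o),'purple',atz(w,172+102/4,57+118/4,.057,o))
E
```

```text
[ 0.42042504 -0.29570504  0.19707899] cap [ 0.48327551 -0.26976458  0.057     ] [ 0.48308333 -0.27036137  0.031     ] purple [ 0.49967877 -0.19779771  0.057     ]
```

step_arm(
  moves=[
    [0.5, 0.03, 0.013, -0.02, 0],
    [0.5, 0.025, 0.01, -0.04, 0],
    [0.5, 0.006, 0.003, -0.03, 0],
    [0.5, 0, 0, -0.01, 0],
    [0.5, 0, 0, 0, 0],
  ],
)

```text
t: 9.07
tool_pos: [0.4849, -0.2631, 0.0976]
tool_rot: [3.098, 0.461, 0.022]
contact_force: [-0.2, -0.2, -0.2]
opening: 0.0424
```

```bash
python3 - <<'E'
from h import *
o=ctrl.get_obs();w=ctrl.get_image('wrist');save(w,'w7');print(o['t'],o['tool_pos'],Ro.from_rotvec(o['tool_rot']).as_matrix()[:,2],o['opening'])
E
```

```text
9.075 [ 0.48488329 -0.26307688  0.09755529] [ 0.01521766 -0.00726501 -0.99985781] 0.04242669533928613
```

View pics/w7.png

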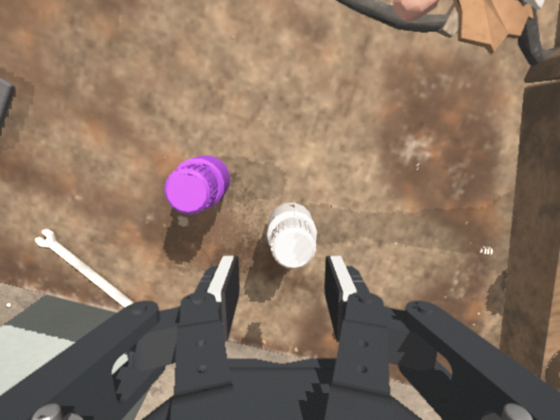

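The cap is at (292,245) and the finger centre at column 281, so I need about 7 mm in −y, which agrees with the numbers.

step_arm(
  moves=[
    [0.5, -0.002, -0.007, 0, 0],
    [0.5, -0.001, 0, -0.02, 0],
    [0.5, -0.001, 0, -0.02, 0],
    [0.5, 0, 0, 0, 0],
  ],
)

```text
t: 9.62
tool_pos: [0.4816, -0.2731, 0.0596]
tool_rot: [3.093, 0.457, 0.03]
contact_force: [-0.2, 0.7, -0.0]
opening: 0.0426
```

```bash
python3 - <<'E'
from h import *
o=ctrl.get_obs();w=ctrl.get_image('wrist');save(w,'w8');print(o['t'],o['tool_pos'],Ro.from_rotvec(o['tool_rot']).as_matrix()[:,2],o['contact_force'])
E
```

```text
9.625 [ 0.48163136 -0.27310661  0.05961193] [ 0.02119102 -0.01184814 -0.99970524] [-0.21480037  0.65767291 -0.00768253]
```

View pics/w8.png

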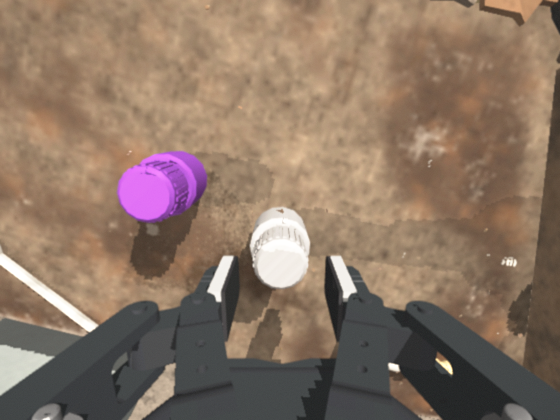

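The cap is centred between the pads at column 281. Lowering and gripping.

step_arm(
  moves=[
    [0.5, 0.001, 0.001, -0.015, 0],
    [0.5, 0, 0.001, -0.01, 0],
    [0.5, 0, 0, 0, 0],
  ],
)

```text
t: 10.05
tool_pos: [0.4839, -0.2719, 0.0349]
tool_rot: [3.091, 0.456, 0.034]
contact_force: [0.2, 0.2, -0.5]
opening: 0.0427
```

```bash
python3 - <<'E'
from h import *
o=ctrl.get_obs();w=ctrl.get_image('wrist');save(w,'w9');print(o['t'],o['tool_pos'],Ro.from_rotvec(o['tool_rot']).as_matrix()[:,2],o['contact_force'])
E
```

```text
10.05 [ 0.4838914  -0.27193035  0.03491138] [ 0.02399141 -0.0139828  -0.99961437] [ 0.23331761  0.15185094 -0.49243279]
```

View pics/w9.png

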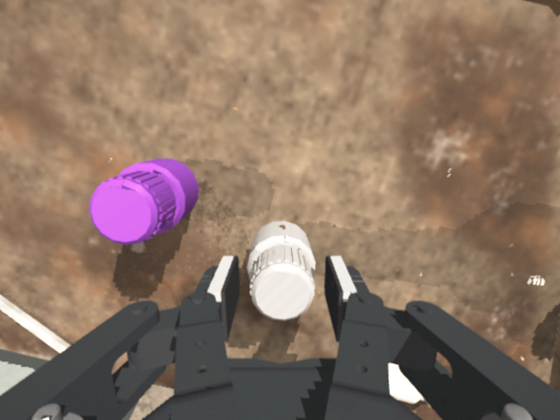

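step_arm(
  moves=[
    [0, 0, 0, 0, 0],
    [0, 0, 0, 0, 0],
    [0, 0, 0, 0, 0],
    [0, 0, 0, 0, 0],
  ],
  newtons=80,
)

```text
t: 10.6
tool_pos: [0.4848, -0.2725, 0.0365]
tool_rot: [3.089, 0.456, 0.037]
contact_force: [-0.3, 0.0, -1.1]
opening: 0.0255
```

```bash
python3 - <<'E'
from h import *
o=ctrl.get_obs();w=ctrl.get_image('wrist');save(w,'w10');print(o['t'],o['tool_pos'],Ro.from_rotvec(o['tool_rot']).as_matrix()[:,2],o['contact_force'],o['wrist_torque'],o['opening'])
E
```

```text
10.6 [ 0.48477142 -0.27246196  0.03645024] [ 0.02599182 -0.01543297 -0.99954302] [-0.33138215  0.02659057 -1.0533757 ] [ 0.06591205 -0.00719504 -0.03187041] 0.025500035730689666
```

View pics/w10.png

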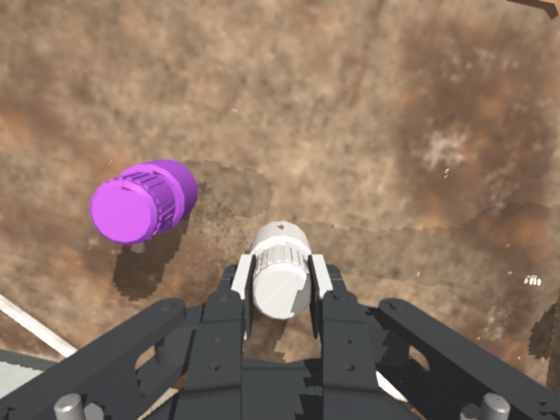

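step_arm(
  moves=[
    [0, 0, 0, 0.02, 0],
    [0, 0, 0, 0.04, 0],
    [0, 0, 0, 0.04, 0],
    [0, 0, 0, 0.02, 0],
    [0, 0, 0, 0, 0],
  ],
)

```text
t: 11.28
tool_pos: [0.4847, -0.2725, 0.1655]
tool_rot: [3.086, 0.456, 0.041]
contact_force: [-0.1, 0.5, -0.8]
opening: 0.0255
```

```bash
python3 - <<'E'
from h import *
o=ctrl.get_obs();w=ctrl.get_image('wrist');save(w,'w11');print(o['t'],o['tool_pos'],Ro.from_rotvec(o['tool_rot']).as_matrix()[:,2],o['contact_force'],o['opening'])
cv2.imwrite('pics/w11c.png',cv2.resize(w['color'][200:350,200:370,::-1],None,fx=4,fy=4,interpolation=cv2.INTER_CUBIC))
E
```

```text
11.275 [ 0.4847454  -0.27246535  0.16551721] [ 0.02909467 -0.01777383 -0.99941863] [-0.1032619   0.4828037  -0.82947817] 0.025499395453259806
```

View pics/w11c.png

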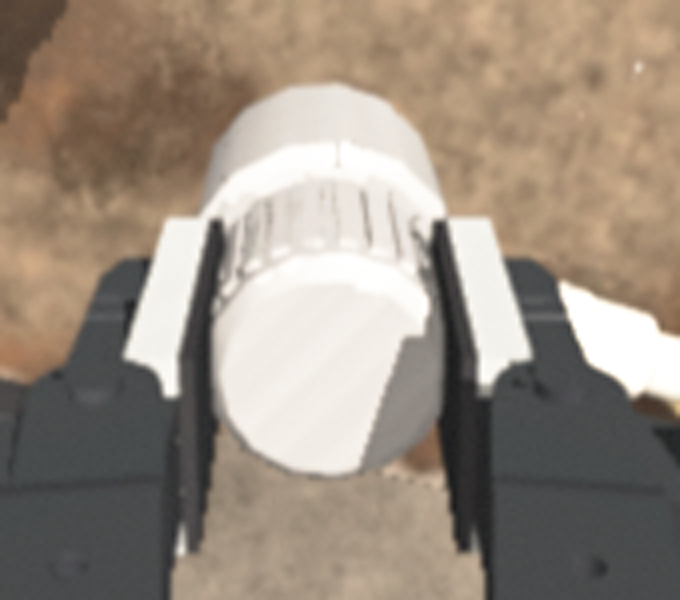

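```bash
python3 - <<'E'
from h import *
o=ctrl.get_obs();w=ctrl.get_image('wrist');p=o['tool_pos']
c=atz(w,282,290.75,p[2]+.0205,o);print(c-p)
R=Ro.from_rotvec(o['tool_rot']).as_matrix();print(R.T@(c-p))
# silhouette of skirt: predicted circle
for off in ([0,0],[.002,0],[-.002,0]):
  for z,r in((-.0055,.018),(-.0365,.018),(.0205,.014)):
    th=np.linspace(0,2*np.pi,72);pts=np.array([proj(w,np.array([c[0]+off[0]+r*np.cos(t),c[1]+off[1]+r*np.sin(t),p[2]+z]),o) for t in th])
    q=(pts-[200,200])*4;print(off,z,q.min(0).round(),q.max(0).round())
E
```

```text
[-0.00035013  0.00127668  0.0205    ]
[ 0.00048002 -0.00082984 -0.02052032]
[0, 0] -0.0055 [184. 134.] [461. 389.]
[0, 0] -0.0365 [202.  70.] [435. 289.]
[0, 0] 0.0205 [201. 245.] [455. 475.]
[0.002, 0] -0.0055 [188. 119.] [465. 376.]
[0.002, 0] -0.0365 [205.  57.] [439. 278.]
[0.002, 0] 0.0205 [205. 228.] [461. 460.]
[-0.002, 0] -0.0055 [180. 148.] [456. 402.]
[-0.002, 0] -0.0365 [198.  82.] [431. 300.]
[-0.002, 0] 0.0205 [196. 262.] [449. 490.]
```

step_arm(
  moves=[
    [0, 0.003, 0.04, 0, 0],
    [0, 0.004, 0.05, 0, 0],
    [0, 0.004, 0.05, 0, 0],
    [0, 0.004, 0.05, 0, 0],
    [0, 0.002, 0.05, 0, 0],
    [0, 0.002, 0.025, 0, 0],
    [0, 0, 0.008, 0, 0],
    [0, 0, 0, 0, 0],
  ],
)

```text
t: 12.38
tool_pos: [0.4947, 0.0104, 0.1499]
tool_rot: [3.098, 0.454, 0.006]
contact_force: [-0.4, 0.0, -0.8]
opening: 0.0256
```

```bash
python3 - <<'E'
from h import *
o=ctrl.get_obs();w=ctrl.get_image('wrist');save(w,'w12');print(o['t'],o['tool_pos'],Ro.from_rotvec(o['tool_rot']).as_matrix()[:,2],o['contact_force'],o['opening'])
E
```

```text
12.375 [0.49472874 0.01035028 0.14990325] [ 0.00554154 -0.00944792 -0.99994001] [-0.40930265  0.02308931 -0.8293262 ] 0.025643116541591328
```

View pics/w12.png

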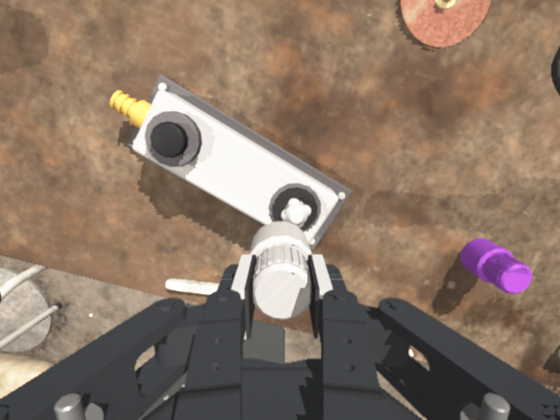

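The cap is gripped and upright, just short of the stud. The stud tip shows at (297,210).

```bash
python3 - <<'E'
from h import *
o=ctrl.get_obs();w=ctrl.get_image('wrist')
cv2.imwrite('pics/w12c.png',cv2.resize(w['color'][160:310,220:380,::-1],None,fx=4,fy=4,interpolation=cv2.INTER_CUBIC))
for z in(.067,.056,.048): print(z,(proj(w,np.array([.5028,.001,z]),o)-[220,160])*4)
E
```

```text
0.067 [304.49818197 222.68837123]
0.056 [301.36000342 207.3575469 ]
0.048 [299.24225331 197.01237215]
```

View pics/w12c.png

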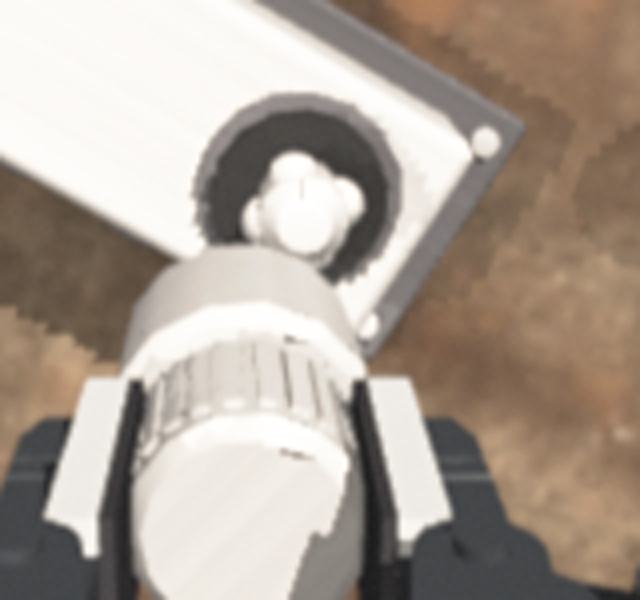

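step_arm(
  moves=[
    [0, 0.007, -0.006, -0.01, 0],
    [0, 0.005, -0.004, -0.01, 0],
    [0, 0, 0, -0.005, 0],
    [0, 0, 0, 0, 0],
  ],
)

```text
t: 12.98
tool_pos: [0.5076, -0.0038, 0.1226]
tool_rot: [3.099, 0.444, 0.005]
contact_force: [0.0, -0.3, -1.0]
opening: 0.0256
```

```bash
python3 - <<'E'
from h import *
o=ctrl.get_obs();w=ctrl.get_image('wrist');save(w,'w13');print(o['t'],o['tool_pos'],Ro.from_rotvec(o['tool_rot']).as_matrix()[:,2],o['contact_force'],o['opening'])
for z in(.067,.056,.048): print(z,(proj(w,np.array([.504,.0018,z]),o)))
s=ctrl.get_image('scene');t=ctrl.get_image('top')
for X in [(.504,.0018,.067),(.504,.0018,.048)]: print(proj(s,np.array(X)),proj(t,np.array(X)))
A=cv2.resize(s['color'][165:245,195:295,::-1],None,fx=4,fy=4,interpolation=cv2.INTER_CUBIC)
B=cv2.resize(t['color'][175:255,215:315,::-1],None,fx=4,fy=4,interpolation=cv2.INTER_CUBIC)
cv2.imwrite('pics/st13.png',np.hstack([A,B]))
E
```

```text
12.975 [ 0.5076338  -0.00379215  0.12264555] [ 0.0047636  -0.00984728 -0.99994017] [ 0.01786342 -0.33195533 -1.04230824] 0.025592541121521997
0.067 [272.67304877 236.77028574]
0.056 [272.92024888 231.4925579 ]
0.048 [273.08571254 227.96053354]
[246.81074174 204.31472091] [277.06722431 221.48280742]
[246.9877401  210.18116455] [277.31689546 222.10047002]
```

View pics/w13.png

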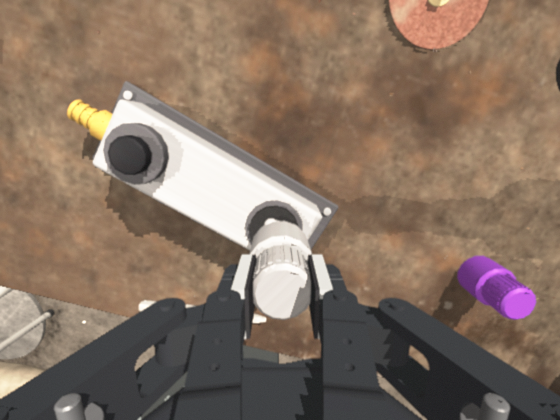

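View pics/st13.png

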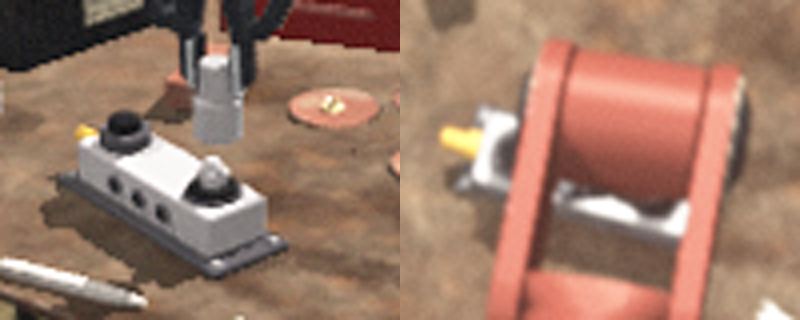

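The scene camera shows the cap base at about (249.5,199) and the stud at (248,204). That is a small offset to the right, so +y is needed, in line with the 4 mm error in the pose numbers.

step_arm(
  moves=[
    [0, -0.001, 0.004, 0, 0],
    [0, 0, 0.001, -0.006, 0],
    [0, 0, 0, -0.006, 0],
    [0, 0, 0, 0, 0],
  ],
)

```text
t: 13.62
tool_pos: [0.5073, 0.0023, 0.1117]
tool_rot: [3.098, 0.447, 0.01]
contact_force: [-0.3, 0.2, -1.5]
opening: 0.0251
```

```bash
python3 - <<'E'
from h import *
o=ctrl.get_obs();w=ctrl.get_image('wrist');save(w,'w14');print(o['t'],o['tool_pos'],Ro.from_rotvec(o['tool_rot']).as_matrix()[:,2],o['contact_force'],o['opening'])
s=ctrl.get_image('scene')
A=cv2.resize(s['color'][165:240,215:285,::-1],None,fx=6,fy=6,interpolation=cv2.INTER_CUBIC)
B=cv2.resize(w['color'][190:340,220:340,::-1],None,fx=3,fy=3,interpolation=cv2.INTER_CUBIC)
cv2.imwrite('pics/st14.png',np.hstack([A,B]))
E
```

```text
13.625 [0.50728339 0.00234543 0.11167048] [ 0.00815567 -0.01022269 -0.99991449] [-0.28068351  0.19881236 -1.51179512] 0.02512262226653705
```

View pics/st14.png

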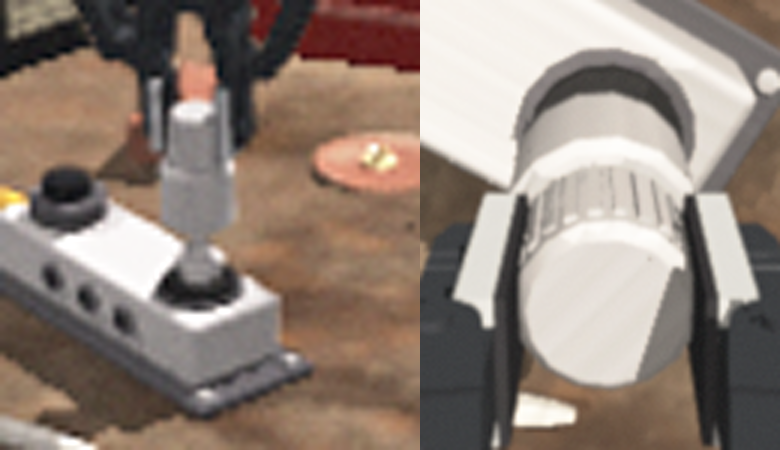

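```bash
python3 - <<'E'
from h import *
o=ctrl.get_obs();w=ctrl.get_image('wrist');p=o['tool_pos'];R=Ro.from_rotvec(o['tool_rot']).as_matrix()
th=np.linspace(0,2*np.pi,72)
def circ(c,r): 
    q=np.array([(proj(w,np.array([c[0]+r*np.cos(t),c[1]+r*np.sin(t),c[2]]),o)-[220,190])*3+[420,0] for t in th]);return q.min(0).round(),q.max(0).round()
print('ring',circ((.504,.0018,.048),.0185),circ((.502,.0013,.048),.0185))
for off in [(-.0029,.0015),(-.001,.001),(.001,.001)]:
  ax=R[:,2]; b=p+ax/abs(ax[2])*.0365+np.array([*off,0]); print(b,circ(b,.018))
E
```

```text
ring (array([524.,  60.]), array([681., 208.])) (array([524.,  68.]), array([680., 216.]))
[0.50512982 0.00331097 0.07577568] (array([511.,  90.]), array([686., 253.]))
[0.50702982 0.00281097 0.07577568] (array([516.,  82.]), array([691., 246.]))
[0.50902982 0.00281097 0.07577568] (array([518.,  73.]), array([694., 237.]))
```

Laterally the cap and stud agree within about 1 to 1.5 mm. Descending onto the stud.

step_arm(
  moves=[
    [0, -0.001, -0.001, -0.006, 0],
    [0, 0, 0, -0.004, 0],
    [0, 0, 0, -0.003, 0],
    [0, 0, 0, 0, 0],
  ],
)

```text
t: 14.28
tool_pos: [0.5068, 0.0009, 0.0987]
tool_rot: [3.098, 0.446, 0.013]
contact_force: [-0.3, -0.8, -0.7]
opening: 0.0256
```

```bash
python3 - <<'E'
from h import *
o=ctrl.get_obs();w=ctrl.get_image('wrist');print(o['t'],o['tool_pos'],Ro.from_rotvec(o['tool_rot']).as_matrix()[:,2],o['contact_force'],o['wrist_torque'],o['opening'])
s=ctrl.get_image('scene')
A=cv2.resize(s['color'][165:240,215:285,::-1],None,fx=6,fy=6,interpolation=cv2.INTER_CUBIC)
B=cv2.resize(w['color'][190:340,220:340,::-1],None,fx=3,fy=3,interpolation=cv2.INTER_CUBIC)
cv2.imwrite('pics/st15.png',np.hstack([A,B]))
E
```

```text
14.275 [0.50682501 0.00090713 0.09868085] [ 0.00964491 -0.0104631  -0.99989874] [-0.30969354 -0.79294382 -0.66753945] [ 0.04219214 -0.00669432  0.02773372] 0.025620323065973397
```

View pics/st15.png

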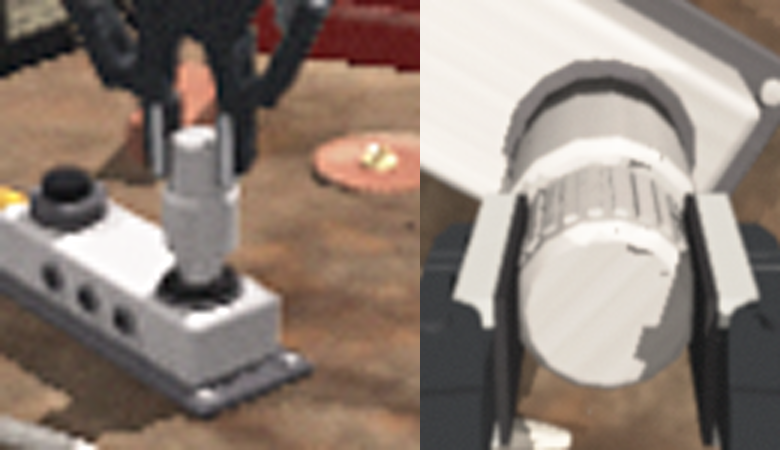

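The stud tip is in the cap's mouth with no side force, and the cap and ring are centred in both views. Pressing on.

step_arm(
  moves=[
    [0, 0, 0, -0.004, 0],
    [0, 0, 0, -0.003, 0],
    [0, 0, 0, -0.003, 0],
  ],
)

```text
t: 14.75
tool_pos: [0.5077, 0.0004, 0.0939]
tool_rot: [3.097, 0.447, 0.01]
contact_force: [-6.8, 0.1, 14.4]
opening: 0.0255
```

step_arm(
  moves=[
    [0, -0.002, 0, -0.002, 0],
    [0, -0.001, 0, -0.003, 0],
  ],
)

```text
t: 15.0
tool_pos: [0.5066, 0.0001, 0.0937]
tool_rot: [3.095, 0.447, 0.014]
contact_force: [-5.2, 1.1, 14.7]
opening: 0.0253
```

step_arm(
  moves=[
    [0, -0.001, 0, -0.004, 0],
    [0, -0.001, 0, -0.005, 0],
  ],
)

```text
t: 15.25
tool_pos: [0.5056, 0.0001, 0.0889]
tool_rot: [3.095, 0.447, 0.016]
contact_force: [-3.0, -0.6, -1.3]
opening: 0.0255
```

```bash
python3 - <<'E'
from h import *
o=ctrl.get_obs();w=ctrl.get_image('wrist');print(o['t'],o['tool_pos'],Ro.from_rotvec(o['tool_rot']).as_matrix()[:,2],o['contact_force'],o['wrist_torque'],o['opening'])
s=ctrl.get_image('scene')
A=cv2.resize(s['color'][165:240,215:285,::-1],None,fx=6,fy=6,interpolation=cv2.INTER_CUBIC)
B=cv2.resize(w['color'][190:340,220:340,::-1],None,fx=3,fy=3,interpolation=cv2.INTER_CUBIC)
cv2.imwrite('pics/st16.png',np.hstack([A,B]))
E
```

```text
15.25 [5.05620171e-01 9.16071688e-05 8.88887160e-02] [ 0.01189332 -0.01289802 -0.99984608] [-2.990518   -0.57771847 -1.33236191] [-0.09265535  0.70770824 -0.02046744] 0.02545804156461608
```

View pics/st16.png

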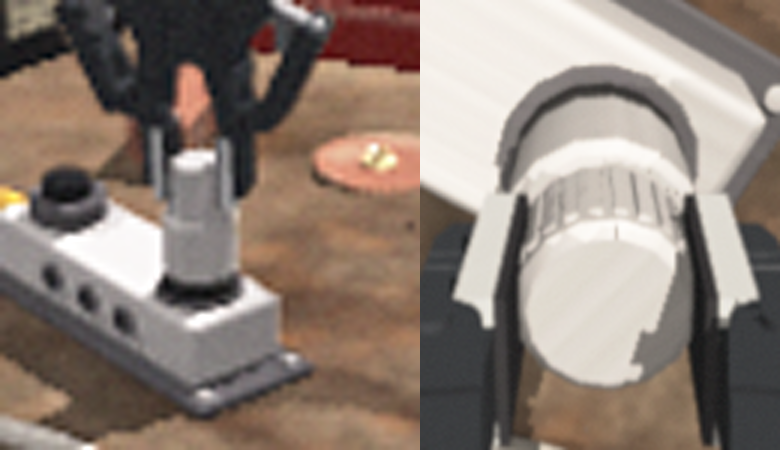

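The force collapsed from +14.7 N to −1.3 N as the cap passed over the balls. Continuing onto the seal.

step_arm(
  moves=[
    [0, -0.001, 0, -0.003, 0],
    [0, 0, 0, -0.003, 0],
    [0, 0, 0, -0.002, 0],
  ],
)

```text
t: 15.72
tool_pos: [0.505, 0.0003, 0.0815]
tool_rot: [3.096, 0.447, 0.016]
contact_force: [-7.6, 2.0, 13.2]
opening: 0.0255
```

```bash
python3 - <<'E'
from h import *
for i in range(3):
  o=ctrl.get_obs();print(o['t'],o['tool_pos'],Ro.from_rotvec(o['tool_rot']).as_matrix()[:,2],o['contact_force'],o['opening'])
  w=ctrl.get_image('wrist')
s=ctrl.get_image('scene')
o=ctrl.get_obs();print(o['t'],o['tool_pos'],o['contact_force'])
A=cv2.resize(s['color'][165:240,215:285,::-1],None,fx=6,fy=6,interpolation=cv2.INTER_CUBIC)
B=cv2.resize(w['color'][190:340,220:340,::-1],None,fx=3,fy=3,interpolation=cv2.INTER_CUBIC)
cv2.imwrite('pics/st17.png',np.hstack([A,B]))
E
```

```text
15.725 [5.04993179e-01 3.29436191e-04 8.15085424e-02] [ 0.0120221  -0.01220001 -0.9998533 ] [-7.58337776  1.99799188 13.17570115] 0.02554256608806731
15.775 [5.04946976e-01 2.99086089e-04 8.15719602e-02] [ 0.01183363 -0.01224048 -0.99985506] [-6.83081471  2.19298709 12.84595512] 0.025600628181628633
15.825 [5.04960037e-01 3.05698190e-04 8.16609559e-02] [ 0.01187008 -0.01224822 -0.99985453] [-7.61415902  1.82254941 12.32163432] 0.025670605598048006
15.925 [5.04964827e-01 3.29672661e-04 8.17280603e-02] [-7.31591773  1.50169486 11.14073587]
```

View pics/st17.png

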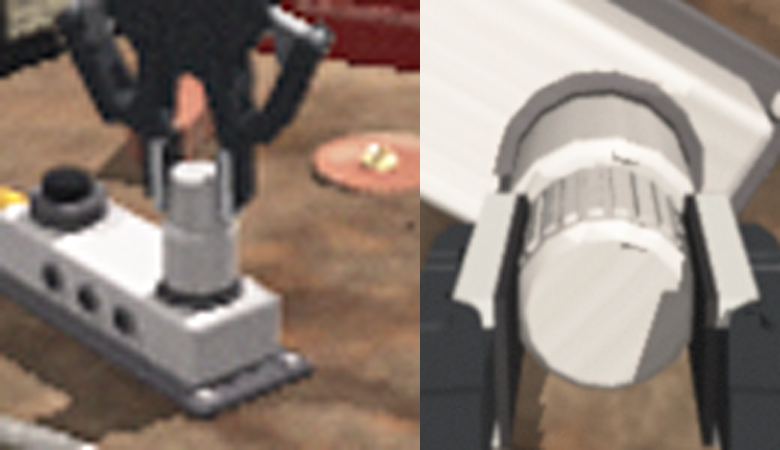

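step_arm(
  moves=[
    [0, -0.001, 0, -0.002, 0],
    [0, -0.001, 0, -0.003, 0],
    [0, 0, 0, -0.003, 0],
  ],
)

```text
t: 16.3
tool_pos: [0.5051, 0.0003, 0.0808]
tool_rot: [3.095, 0.447, 0.018]
contact_force: [-9.4, 0.7, 15.3]
opening: 0.0251
```

```bash
python3 - <<'E'
from h import *
for i in range(6):
  o=ctrl.get_obs();print(o['t'],o['tool_pos'].round(4),Ro.from_rotvec(o['tool_rot']).as_matrix()[:,2],o['contact_force'].round(1),o['opening'])
  w=ctrl.get_image('wrist');s=ctrl.get_image('scene')
A=cv2.resize(s['color'][165:240,215:285,::-1],None,fx=6,fy=6,interpolation=cv2.INTER_CUBIC)
B=cv2.resize(w['color'][190:340,220:340,::-1],None,fx=3,fy=3,interpolation=cv2.INTER_CUBIC)
cv2.imwrite('pics/st18.png',np.hstack([A,B]))
E
```

```text
16.3 [5.051e-01 3.000e-04 8.080e-02] [ 0.01335583 -0.01220643 -0.9998363 ] [-9.4  0.7 15.3] 0.025113725579748676
16.4 [5.051e-01 3.000e-04 8.090e-02] [ 0.01305634 -0.01225079 -0.99983971] [-8.9  1.2 15. ] 0.025486454200001615
16.5 [5.051e-01 3.000e-04 8.090e-02] [ 0.01316669 -0.0122428  -0.99983836] [-8.8  1.8 15.1] 0.02525303105516344
16.6 [5.051e-01 3.000e-04 8.100e-02] [ 0.01318911 -0.01225391 -0.99983793] [-8.8  1.1 15.3] 0.025461082003106917
16.7 [5.051e-01 3.000e-04 8.100e-02] [ 0.01318092 -0.012271   -0.99983783] [-8.3  1.9 14.9] 0.025475351130603844
16.8 [5.051e-01 4.000e-04 8.090e-02] [ 0.01316356 -0.01224039 -0.99983843] [-8.5  1.4 15.5] 0.025194027269352597
```

View pics/st18.png

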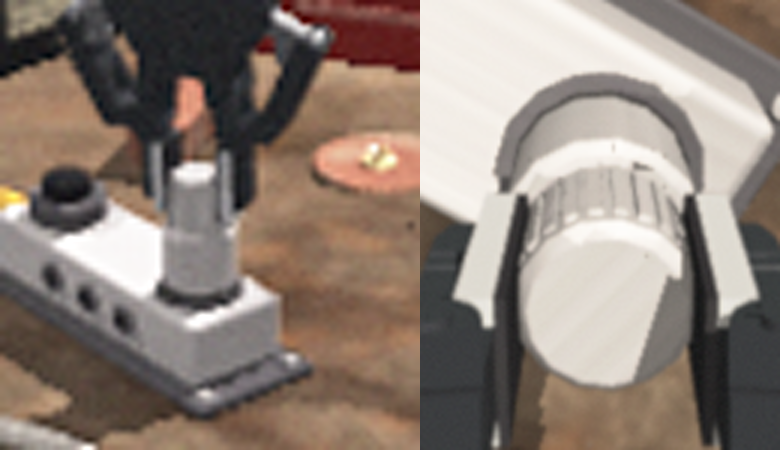

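Force is steady at 15 N, and the cap has dropped 12.7 mm from the ball peak. That puts the seal about 3 mm squeezed. Handing in.

```bash
python3 - <<'E'
from h import *
print(ctrl.finish_job());o=ctrl.get_obs();print(o['t'],o['tool_pos'],o['contact_force'],o['opening'])
E
```

```text
the job is handed in; nothing more can be done
None
the job is handed in; nothing more can be done
```

The narrow cap is clicked onto the stud, and the gripper is still pressing it down on the squeezed seal. I handed the job in at about 17 s of the 53 s, and the system reports no verdict.

- **Bleed button:** I pressed it with the closed fingertips until the force reached 21 N at the stop, then lifted clear. In the last pictures it stands up.
- **Cap:** I gripped the steel narrow cap at 80 N and pushed it onto the stud. The force peaked at about 14.7 N, above the 9 N given, with up to about 7 N sideways. It then collapsed to −1.3 N, which I took as the cap passing over the balls.
- **Seal:** The last checks showed a steady push of about 15 N downward over 0.5 s. The tool sits 12.7 mm below where the peak was, so I estimate 3–3.5 mm of seal squeeze. The force alone suggests 2.9 mm and the height 3.6 mm.
- **Left over:** A sideways force of about 8–9 N remained at the end, and two 1 mm corrections did not reduce it. The tool was tilted about 0.02 rad, and the cap looked upright and centred in both views.
- **Bystanders:** I kept clear of the wide cap, the purple look-alike and the other things, but I did not measure their positions at the end.

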